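Check the stop button of the classroom disc sander

ROBOT

A 6-joint arm with a two-finger parallel gripper is mounted at the origin on the work surface. World frame = base frame: x ahead of the robot, y to its left, z up, the work surface at z = 0. Lengths are in mm, angles in rad, forces in N, time in s.
With the tool pointing down it reaches from about 350 to 775 mm from the base axis. Payload 7.3 kg.
Tool frame: the origin (TCP) lies at the very end of the fingers, on their centre line; the grasp point (between the pads) lies 19 mm behind it; z points along the fingers, y is the direction in which the jaws open and shut (so a half turn about z gives the same grasp; the last joint's range is limited). The gripper opens to 92 mm and grips with 3 to 60 N. Pads are 19 mm wide; open, the fingers measure 130 mm over their backs; the gripper's body (75 mm by 190 mm) begins 47 mm behind the grasp point.
Start: joints at [1.167, 0.342, 1.524, -0, 1.275, -0.146], TCP at [133.835, 507.674, 226.741] pointing down, gripper open.
Joint ranges: [-2.53, 2.53], [-0.77, 2.02], [0.04, 2.7], [-1, 4.14], [0.28, 2.66], [-3.11, 3.11]. Speed limits (rad/s): [2.57, 2.57, 3.14, 3.14, 3.14, 3.14].

INTERFACE

Orientations are given as a rotation vector (axis times angle).
In Python, from cell import observe, read_camera, get_calibration, job_done gives the robot as it stands.
- The arm moves only by the tool move_arm, never from a script. Its argument "motion" is text: rows parted by semicolons, each of 5 numbers parted by spaces: the opening in per cent of the stroke, from 0 (shut) to 100 (fully open), then the shift along the tool's x, y, z in mm, then the turn about the tool's z in rad. In form: claw dx dy dz roll; .... A call has 1 to 8 rows; each row shifts and turns the commanded pose from where the row before left it, along the tool's axes as they then stand; what a row does not reach is not made up. A row lasts 1/12 s, in which the tool goes at most 41.7 mm and 7.16 degrees, less where a joint would pass 70% of its speed; a pose out of reach is approached as far as the arm can. A call with a gripper value outside its range is refused whole. The fingers move at their own pace and stop on an object; the grip force is fixed at half the most. Time passes only in rows, so rows that do not move let the fingers close. It gives the time, the measured TCP pose, the force and the opening at its end, in the units of the state.
- observe(): the state, without advancing time (a new reading comes with each control period).
- read_camera(name): name is "side" or "top" or "wrist"; returns (picture, depth): 400x640x3 uint8, blue, green, red; 400x640 float32, mm along the optical axis (not along the pixel's ray), 0 where there is no reading.
- get_calibration(name): a dict with "intrinsics" (3x3 intrinsics, pixels), "k1" (the pictures are not rectified: a ray, as slopes to the right and down, at radius r is drawn at 1 + k1 r^2 times it, then the intrinsics apply), "R" (3x3) and "t" (3): a world point X has camera coordinates R X + t; the wrist camera has in their place "mount" (4x4, takes a point from camera to tool coordinates, whose origin is the TCP and whose axes are the flange's). Camera axes: x right, y down, z forward; pixel columns grow to the right and rows downward; lengths in mm; the calibration is good to about 2 mm. A picture is of the moment at which its call begins: read the wrist's pose just before it. get_calibration takes no time and is no camera call.
- job_done(): hands the job in, once; it reports no verdict.
The state is a dict: "time_s": time; "joint_pos": joint angles; "dq": joint speeds; "joint_efforts": joint torques, N m; "position": TCP position; "tool_rot": TCP orientation; "contact_force": force on the tool from outside, world axes, zero at the start; "moment": the same for the moment, N m; "opening": finger opening in mm.
Only numpy, scipy, OpenCV 4.12 (cv2) and the standard library are available. Lean on these libraries where they do the work, as an engineer would, in place of code of your own. Each camera call takes 0.05 s, during which the arm holds its last target. There are 200 camera calls.

TASK

Before the model-making class starts, check the disc sander's stop: with the fingertips, push the big mushroom stop button in until it latches, and let go so that it stays in by itself. Then put a fingertip against one of its raised lugs and push it round clockwise (seen from above), until the latch lets go, and take the fingers away so that the button stands fully out and turned back to its rest position. Do not press the small start button, do not turn the dial on the other box, and leave everything else on the table where it is.

Things in the scene. Friction and masses are not known exactly. Their poses are not given: they have to be found in the camera images.
- station: Disc sander's stop station: fixed grey box 128 (x) x 193 (y) x 60 mm tall carrying the big grey mushroom stop button and, near its -y end, a small flat start button. Origin on the table right under the mushroom's axis; the box runs from y = -129 to +64 mm, x = -64 to +64 mm of this frame. Stands left or right, turned up to 0.4 rad
- stop_top (a point): Centre of the flat top of the mushroom head, a disc 90 mm across, 14 mm thick, too wide to grip. 92 mm above the table when out, 85 mm when latched in. Free of lugs within 18 mm of the centre: press there. Two opposite black lugs stand 18 mm tall on the disc, 18 to 42 mm from the axis. This frame turns with the head: +y points at lug a, z up
- lug_a (a point): Middle of lug a's upright face: 30 mm from the axis, 9 mm above the disc. The face lies on a radius and looks to -x of the stop_top frame; pushing it to +x turns the head clockwise from above. Behind it a 5 mm crest and a 45 degree slope (foot 22 mm thick): it cannot be pinched, but a fingertip just above the disc can push the upright face
- lug_b (a point): Middle of lug b's upright face, opposite lug a and of the same shape: 30 mm from the axis, 9 mm above the disc. The face looks to +x of the stop_top frame; pushing it to -x turns the head clockwise from above
- stop_press (a joint): Depth of the mushroom in m: 0 out, 0.010 fully in (hard stop). Its spring pushes out with 4 N at the start to 9 N fully in, the latch adds some 3 N on the way: 12 to 14 N bring it fully in. It latches at about 0.0075 and then stays at about 0.007 by itself
- stop_twist (a joint): Turn of the mushroom head in rad, 0 at rest, positive clockwise seen from above, hard stop at 0.9; a light spring (0.03 to 0.1 N m) turns it back. When latched in, turning beyond about 0.6 rad frees the latch: the button springs out 7 mm, and turns back to 0 once the finger leaves the lug
- start (a joint): Small flat round start button (28 mm diameter, its top 78 mm above the table) on the same box, 92 mm from the mushroom's axis on the -y side of the station: depth in m, 0 out, 0.005 in. To be left alone
- dial_box: Speed box of the dust extractor, a fixed grey box 100 x 100 x 56 mm with a black rotary dial (bar grip, up to 100 mm above the table) on top; no stop button. Stands on the other side from the stop station. Origin on the table under its centre. To be left alone
- dial_end (a point): End of the dial's bar grip, 22 mm from the dial's axis, 92 mm above the table: shows whether the dial has been turned. To be left alone
- stick_pot: Bystander, to be left alone: white plastic pot of craft sticks, 68 mm wide, 125 mm tall with its sticks, stands on the robot's side of the stop station; origin under its centre
- sanding_block: Bystander, to be left alone: cork sanding block 46 x 91 x 30 mm lying on the far side (+x) of the stop station; origin under its centre
- glue_bottle: Bystander, to be left alone: white glue bottle, 44 mm wide, 110 mm tall, beside the dial box; origin under its centre
- stick_tower: Bystander, to be left alone: light lattice tower glued from craft sticks, 84 x 84 x 140 mm, on a white board at the back of the table; origin under its centre
- glue_gun: Bystander, to be left alone: black glue gun on a stand with a 140 x 90 mm foot, 128 mm tall, at the left; origin under the foot's centre
- paint_jar: Bystander, to be left alone: glass paint jar, 68 mm wide, 75 mm tall, at the right; origin under its centre
- wood_offcut: Bystander, to be left alone: plywood offcut 60 x 120 x 20 mm lying at the right; origin under its centre

How it is judged:
By the outcome, as a careful person would: the job done as asked, in the order asked, and still so for the second after the job is handed in, with the robot touching nothing.
It also fails if it takes over 45 s, if anything falls off the work surface, if the arm or the gripper's body presses on something with over 40 N, if the wrist force passes 120 N, or if a joint passes its speed limit or range.

## Working session

There is one attempt and no reset: what is moved stays moved. The work goes in short steps, Python scripts to look and compute and a tool call to move; the robot and the scene stay as the last step left them, time stands still between calls to the robot, and variables do not carry over. Pictures are saved under pics/ and viewed, about 8 in all and at most 12, crops included, and the job is handed in when it is done.

Besides the shell and the picture viewer there is one more tool, called after ">>>" as name(argument=value, ...), one argument or row to a line, values as JSON. move_arm: Moves the arm, as the interface text tells. Its arguments: {"type":"object","properties":{"motion":{"type":"string"}},"required":["motion"]}

```bash
ls && mkdir -p pics
cat > h.py <<'E'
import numpy as np, cv2
from scipy.spatial.transform import Rotation as Ro
from cell import observe, read_camera, get_calibration, job_done
def pose(name):
    c=get_calibration(name); K=np.array(c["intrinsics"])
    if name=="wrist":
        s=observe(); M=np.array(c["mount"]); T=np.eye(4); T[:3,:3]=Ro.from_rotvec(s["tool_rot"]).as_matrix(); T[:3,3]=s["position"]
        W=T@M; return K,c["k1"],W[:3,:3],W[:3,3]
    R=np.array(c["R"]);t=np.array(c["t"]); return K,c["k1"],R.T,-R.T@t
def rays(P,uv):
    K,k1,R,o=P; uv=np.atleast_2d(np.array(uv,float))
    n=cv2.undistortPoints(uv.reshape(-1,1,2),K,np.array([k1,0,0,0.])).reshape(-1,2)
    return np.c_[n,np.ones(len(n))]
def onplane(P,uv,z):
    d=rays(P,uv)@P[2].T; o=P[3]; return o+d*((z-o[2])/d[:,2])[:,None]
def cloud(P,depth):
    v,u=np.mgrid[0:depth.shape[0],0:depth.shape[1]]
    d=rays(P,np.c_[u.ravel(),v.ravel()])
    return ((d*depth.ravel()[:,None])@P[2].T+P[3]).reshape(depth.shape+(3,))
def project(P,X):
    K,k1,R,o=P; c=(np.atleast_2d(X)-o)@R; n=c[:,:2]/c[:,2:]; n=n*(1+k1*(n**2).sum(1))[:,None]
    return n@K[:2,:2].T+K[:2,2]
E
python3 - <<'E'
from h import *
s=observe(); print(s["time_s"],s["position"],s["tool_rot"],s["opening"])
P=pose("top"); b,d=read_camera("top"); cv2.imwrite("pics/top0.png",b); np.save("d0.npy",d); print(P)
E
```

```text
pics
0.0 [133.68421935 507.27680389 226.06685081] [-4.03758928e-01 -3.11515085e+00  2.26532505e-03] 91.77904240000255
(array([[361.66060142,   0.        , 320.38090024],
       [  0.        , 361.66060142, 205.47726649],
       [  0.        ,   0.        ,   1.        ]]), -0.03371567957541118, array([[-2.58372576e-02, -9.90117678e-01,  1.37838380e-01],
       [-9.99666149e-01,  2.55683503e-02, -3.72143223e-03],
       [ 1.60355833e-04, -1.37888515e-01, -9.90447743e-01]]), array([ 410.56402013,   13.01485471, 1148.95159433]))
```

View pics/top0.png

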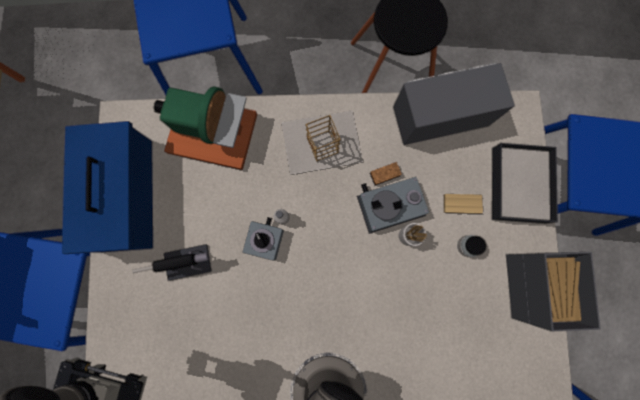

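The stop station is right of centre: mushroom near (388,205), lugs at about (377,204) and (398,203), start button at (414,198). The pot is at (413,236), on the robot's side, and the cork block at (385,174).

Run:
```python
from h import *
P=pose("top"); b=cv2.imread("pics/top0.png"); d=np.load("d0.npy"); C=cloud(P,d)
for n,uv,z in (("mush",(388,205),92),("lug1",(377,204),110),("lug2",(398,203),110),("start",(414,198),78),("pot",(413,236),110),("block",(385,174),30)):
    print(n,onplane(P,uv,z).round(1),C[uv[1],uv[0]].round(1))
sub=C[170:250,350:440]
m=(sub[...,2]>84)&(sub[...,2]<100); q=sub[m]; print(len(q),q.mean(0),q.min(0),q.max(0))
m=(sub[...,2]>50)&(sub[...,2]<66); q=sub[m][:,:2].astype(np.float32); r=cv2.minAreaRect(q);print(r, cv2.boxPoints(r))
```

```text
mush [[ 553.9 -190.7   92. ]] [ 553.9 -190.6   92.5]
lug1 [[ 555.2 -155.4  110. ]] [ 555.7 -155.9  106.9]
lug2 [[ 556.6 -216.7  110. ]] [ 556.7 -216.9  109.2]
start [[ 575.  -272.9   78. ]] [ 574.6 -272.1   80.8]
pot [[ 459.7 -254.7  110. ]] [ 463.8 -276.6   25.1]
block [[ 661.6 -198.3   30. ]] [ 661.6 -198.3   30.1]
716 [ 545.14387234 -193.96881438   91.15734847] [ 434.14662197 -297.94560619   84.02495892] [ 599.88449586 -140.37338344   99.93337759]
((527.876953125, -226.87307739257812), (196.2278289794922, 185.4114990234375), 15.625821113586426) [[ 408.41855 -164.02098]
 [ 458.35983 -342.5799 ]
 [ 647.3353  -289.72516]
 [ 597.39404 -111.16626]]
```

>>> move_arm(
  motion="0 -32 -20.5 0 0; 0 -32 -20.5 0 0; 0 -32 -20.5 0 0; 0 -32 -20.5 0 0; 0 -32 -20.5 0 0; 0 -32 -20.5 0 0; 0 -32 -20.5 0 0; 0 -32 -20.5 0 0",
)

```text
time_s: 0.72
position: [340.2, 282.1, 226.5]
tool_rot: [-0.404, -3.115, 0.0]
contact_force: [-0.2, 0.1, 0.7]
opening: 43.0
```

>>> move_arm(
  motion="0 -32 -20.5 0 0; 0 -32 -20.5 0 0; 0 -32 -20.5 0 0; 0 -21 -31 0 0; 0 -21 -31 0 0; 0 -21 -31 0 0; 0 -21 -31 0 0; 0 -21 -31 0 0",
)

```text
time_s: 1.38
position: [478.7, 21.4, 226.3]
tool_rot: [-0.404, -3.115, -0.0]
contact_force: [1.7, 0.5, 0.3]
opening: 0.3
```

>>> move_arm(
  motion="0 -21 -31 0 0; 0 -21 -31 0 0; 0 -21 -31 0 0; 0 -21 -31 0 0; 0 0 0 0 0.12; 0 0 0 0 0.12; 0 0 0 0 0.12; 0 0 0 0 0.12",
)

```text
time_s: 2.05
position: [528.0, -118.4, 225.9]
tool_rot: [-1.142, -2.925, -0.0]
contact_force: [0.5, 0.2, -0.3]
opening: 0.4
```

>>> move_arm(
  motion="0 0 0 0 0.12; 0 0 0 0 0.12; 0 0 0 0 0.12; 0 0 0 0 0.12; 0 0 0 0 0.1; 0 0 0 0 0",
)

```text
time_s: 2.55
position: [528.1, -118.0, 226.1]
tool_rot: [-1.927, -2.48, 0.0]
contact_force: [-0.1, 0.0, -0.2]
opening: 0.4
```

Run:
```python
from h import *
s=observe(); print(s["time_s"],s["position"],s["tool_rot"],s["opening"],s["contact_force"])
print(np.array(get_calibration("wrist")["mount"]).round(3)); print(Ro.from_rotvec(s["tool_rot"]).as_matrix().round(3))
P=pose("wrist"); b,d=read_camera("wrist"); cv2.imwrite("pics/w1.png",b); np.savez("w1.npz",d=d,K=P[0],k=P[1],R=P[2],o=P[3])
```

```text
2.55 [ 528.0702539  -117.97916073  226.14177121] [-1.92700875e+00 -2.47968128e+00  4.29499194e-04] 0.4347304998642591 [-0.12824519  0.03135907 -0.22570886]
[[ 1.00000e-03 -9.66000e-01 -2.57000e-01  6.92340e+01]
 [ 1.00000e+00  1.00000e-03 -0.00000e+00 -6.65000e-01]
 [ 1.00000e-03 -2.57000e-01  9.66000e-01 -1.58616e+02]
 [ 0.00000e+00  0.00000e+00  0.00000e+00  1.00000e+00]]
[[-0.247  0.969 -0.001]
 [ 0.969  0.247  0.001]
 [ 0.001 -0.001 -1.   ]]
```

View pics/w1.png

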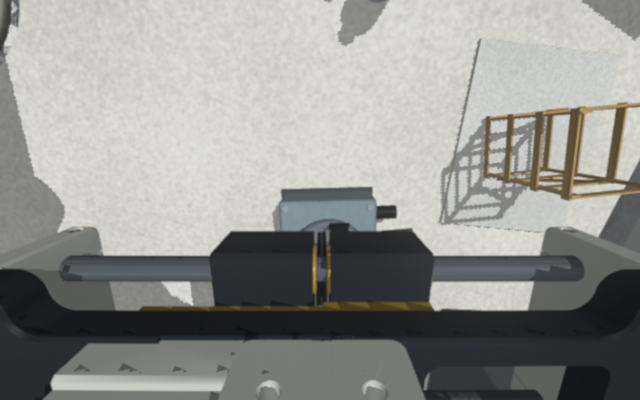

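The wrist camera looks along tool +x past the closed fingers. It shows only the station's far end, at about (325,205), so I'll back off along tool -x.

>>> move_arm(
  motion="0 -36 1.4 0 0; 0 -36 1.4 0 0; 0 -36 1.4 0 0; 0 -36 1.4 0 0; 0 -36 1.4 0 0; 0 0 0 0 0; 0 0 0 0 0",
)

```text
time_s: 3.18
position: [579.8, -292.2, 225.2]
tool_rot: [-1.922, -2.483, 0.0]
contact_force: [-0.6, 0.8, -0.0]
opening: 0.8
```

Run:
```python
from h import *
s=observe(); print(s["time_s"],s["position"],s["tool_rot"],s["opening"],s["contact_force"])
P=pose("wrist"); b,d=read_camera("wrist"); cv2.imwrite("pics/w2.png",b); np.savez("w2.npz",d=d,K=P[0],k=P[1],R=P[2],o=P[3])
```

```text
3.1833 [ 579.7702316  -292.1648552   225.19176796] [-1.92183745e+00 -2.48266540e+00  5.60118173e-06] 0.8195028731453253 [-0.55620792  0.77281084 -0.00098293]
```

View pics/w2.png

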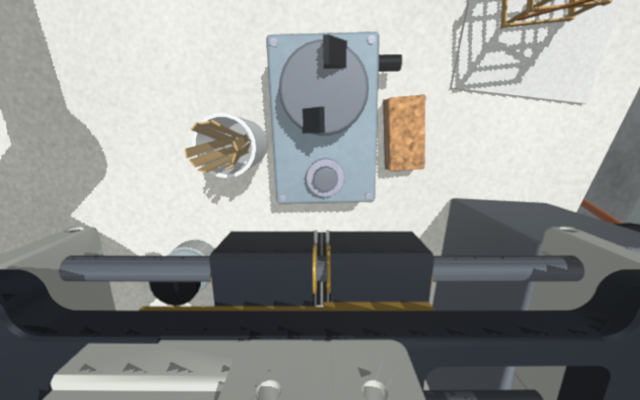

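This is a clear view: the disc is at about (324,88), lug a at (334,50), lug b at (313,120) and the start button at (324,178). I'll measure from the depth.

Run:
```python
from h import *
f=np.load("w2.npz"); P=(f["K"],float(f["k"]),f["R"],f["o"]); d=f["d"]; C=cloud(P,d); b=cv2.imread("pics/w2.png")
s=np.s_[20:215,262:385]; c=C[s]; g=b[s].max(2)
q=c[(c[...,2]>88)&(c[...,2]<97)]; ctr,r=cv2.minEnclosingCircle(q[:,:2].astype(np.float32)); print("disc",len(q),np.median(q[:,2]),ctr,r)
ctr=np.array(ctr)
bx=c[(c[...,2]>55)&(c[...,2]<64)]; R=cv2.minAreaRect(bx[:,:2].astype(np.float32)); print("box",R)
y=np.array([-.2494,.9684]); y=cv2.boxPoints(R); e=[y[1]-y[0],y[2]-y[1]]; e=max(e,key=np.linalg.norm); e=e/np.linalg.norm(e); e*=np.sign(e[1]); x=np.array([e[1],-e[0]]); print("sta y",e)
print("axis from box", np.array(R[0])+e*32.5)
for n,zz in (("crest",(105,114)),("all",(99,114))):
    m=(c[...,2]>zz[0])&(c[...,2]<zz[1]); k=c[m]; l=np.c_[(k[:,:2]-ctr)@x,(k[:,:2]-ctr)@e]
    for sg in (1,-1):
        o=l[l[:,1]*sg>10]; print(n,sg,len(o),o.mean(0).round(1),np.percentile(o,3,axis=0).round(1),np.percentile(o,97,axis=0).round(1))
st=c[(c[...,2]>73)&(c[...,2]<81)]; l=np.c_[(st[:,:2]-ctr)@x,(st[:,:2]-ctr)@e]; o=l[l[:,1]<-70]; print("start",o.mean(0),len(o))
```

```text
disc 5829 92.56421551734206 (554.1599731445312, -185.70956420898438) 47.461917877197266
box ((562.6316528320312, -216.7489013671875), (120.55986785888672, 185.9800567626953), 15.892756462097168)
sta y [-0.27383777  0.9617759 ]
axis from box [ 553.73192501 -185.49118423]
crest 1 346 [ 4.4 30.1] [-0.4 18.2] [ 9.4 41.7]
crest -1 280 [ -5.7 -29.6] [-10.7 -41.1] [ -0.9 -18.6]
all 1 529 [ 6.9 29.9] [-0.1 18.2] [15.2 41.6]
all -1 427 [ -8.4 -29.7] [-16.3 -41.1] [ -1.  -18.6]
start [ -0.5912392 -90.6387607] 361
```

>>> move_arm(
  motion="0 36.5 0.6 0 -0.024; 0 36.5 0.6 0 0; 0 36.4 0.5 0 0; 0 0 0 30 0; 0 0 0 30 0; 0 0 0 30 0; 0 0 0 20 0; 0 0 0 0 0",
)

```text
time_s: 3.9
position: [549.9, -181.7, 112.9]
tool_rot: [-1.884, -2.503, 0.002]
contact_force: [-1.7, 1.5, -0.8]
opening: 0.3
```

Run:
```python
from h import *
s=observe(); print(s["time_s"],s["position"],s["tool_rot"],s["opening"],s["contact_force"])
P=pose("wrist"); b,d=read_camera("wrist"); cv2.imwrite("pics/w3.png",b)
```

```text
3.9 [ 549.8538867  -181.67821364  112.85046533] [-1.88422382e+00 -2.50334711e+00  2.06013922e-03] 0.3437249572611955 [-1.69623545  1.4636117  -0.84084374]
```

View pics/w3.png

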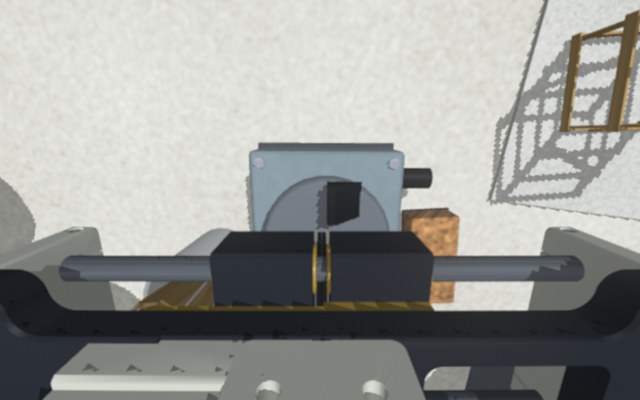

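The fingers are over the disc, with lug a at (343,203) ahead. I'll let the arm settle and re-read the pose.

>>> move_arm(
  motion="0 0 0 0 0; 0 0 0 0 0",
)

```text
time_s: 4.12
position: [553.7, -184.6, 118.8]
tool_rot: [1.89, 2.505, 0.001]
contact_force: [-0.7, -0.5, -0.5]
opening: 0.3
```

>>> move_arm(
  motion="0 0 -1 8 0; 0 0 0 7 0; 0 0 0 5 0; 0 0 0 0 0; 0 0 0 0 0; 0 0 0 0 0",
)

```text
time_s: 4.62
position: [551.9, -185.1, 96.7]
tool_rot: [1.894, 2.507, 0.0]
contact_force: [-0.4, 0.7, 1.5]
opening: 0.3
```

>>> move_arm(
  motion="0 0 2 3 0; 0 0 0 3 0; 0 0 0 3 0; 0 0 0 2 0; 0 0 0 0 0; 0 0 0 0 0",
)

```text
time_s: 5.12
position: [554.4, -184.7, 86.4]
tool_rot: [1.892, 2.505, 0.001]
contact_force: [1.1, 1.0, 4.7]
opening: -0.1
```

>>> move_arm(
  motion="0 0 0 1.5 0; 0 0 0 1.5 0; 0 0 0 1 0; 0 0 0 0 0; 0 0 0 0 0",
)

```text
time_s: 5.53
position: [554.4, -184.6, 82.6]
tool_rot: [1.892, 2.505, 0.001]
contact_force: [-0.0, 0.6, 7.7]
opening: 0.3
```

>>> move_arm(
  motion="0 0 0 1.5 0; 0 0 0 0 0; 0 0 0 0 0",
)

```text
time_s: 5.78
position: [554.5, -184.7, 82.1]
tool_rot: [1.892, 2.505, 0.001]
contact_force: [-2.7, 1.7, 14.4]
opening: 0.3
```

>>> move_arm(
  motion="0 0 0 -4 0; 0 0 0 -10 0; 0 0 0 -20 0; 0 0 0 -10 0; 0 0 0 0 0; 0 0 0 0 0; 0 0 0 0 0",
)

```text
time_s: 6.37
position: [553.2, -184.2, 123.3]
tool_rot: [-1.893, -2.506, 0.0]
contact_force: [0.0, 0.3, -1.8]
opening: 0.6
```

```bash
cat > chk.py <<'E'
from h import *
import sys
s=observe(); print(s["time_s"],s["position"],s["tool_rot"],s["contact_force"])
P=pose("wrist"); b,d=read_camera("wrist"); cv2.imwrite(sys.argv[1],b)
C=cloud(P,d); C=C[:228]
ctr=np.array([554,-185.7]); e=np.array([-.2738,.9618]); x=np.array([e[1],-e[0]])
l=np.dstack([(C[...,:2]-ctr)@x,(C[...,:2]-ctr)@e]); r=np.hypot(l[...,0],l[...,1]); z=C[...,2]
dk=b[:228].max(2)<60; D=(r<43)&(z>70)&(z<98)&~dk; print("disc z",D.sum(),np.median(z[D]) if D.any() else None)
B=(abs(l[...,0])<60)&(abs(l[...,1])<62)&(r>48)&(z<70)&(z>45)
if B.any(): print("box z",np.median(z[B]))
for sg in (1,-1):
    L=(r<50)&(l[...,1]*sg>5)&(z>np.median(z[D])+9)&(z<116)&dk
    if L.sum()>20: q=l[L]; print("lug",sg,L.sum(),q.mean(0).round(1),"top z",np.percentile(z[L],95).round(1),"ang cw",np.arctan2(sg*q[:,0],sg*q[:,1]).mean().round(3), np.percentile(q,3,axis=0).round(1),np.percentile(q,97,axis=0).round(1))
E
python3 chk.py pics/w4.png
```

```text
6.3667 [ 553.17812207 -184.16795337  123.32873915] [-1.89260164e+00 -2.50569032e+00  3.58122005e-04] [ 0.01027241  0.31480035 -1.79419374]
disc z 4077 85.66668355218667
box z 60.59168914699718
lug 1 690 [ 6.2 31.2] top z 104.3 ang cw 0.204 [ 0.  19.6] [13.  42.1]
```

Latched: the disc is at 85.7 mm, and its lug hasn't turned. Next I go to lug a's face, on the robot's side, and descend to about 95 mm.

>>> move_arm(
  motion="0 14 -13.5 0 0; 0 14 -13.5 0 0; 0 0 0 0 0; 0 0 0 10 0; 0 0 0 10 0; 0 0 0 8 0; 0 0 0 0 0; 0 0 0 0 0",
)

```text
time_s: 7.08
position: [519.9, -164.9, 94.9]
tool_rot: [-1.892, -2.505, 0.001]
contact_force: [0.3, 0.3, 0.0]
opening: 0.4
```

```bash
python3 chk.py pics/w5.png
python3 - <<'E'
import numpy as np
from h import observe
p=observe()["position"][:2]-np.array([554,-185.7]); print("station xy",p@[.9618,.2738],p@[-.2738,.9618])
E
```

```text
7.0833 [ 519.86980004 -164.8751714    94.92462506] [-1.89242359e+00 -2.50499671e+00  5.22064859e-04] [0.32199833 0.33019398 0.00860125]
disc z 165 85.23167228699882
box z 60.51089821729488
lug 1 22 [ 7.2 42.3] top z 95.7 ang cw 0.167 [ 0.3 42. ] [12.8 42.7]
station xy -26.857025223676427 29.144667599282748
```

View pics/w5.png

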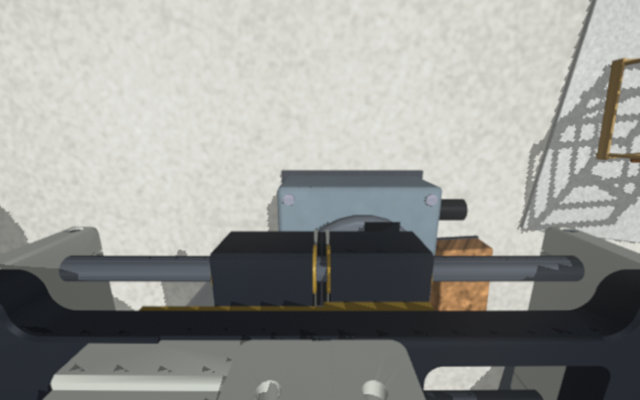

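The fingers are beside lug a, whose outer edge shows at (383,228), with no contact. Now I sweep clockwise about the axis.

>>> move_arm(
  motion="0 0 3.5 0 0; 0 0.5 3.5 0 0; 0 1.8 3.1 0 0.1; 0 1.8 3.1 0 0.1; 0 1.8 3.1 0 0.1; 0 1.8 3.1 0 0.1; 0 0 0 0 0; 0 0 0 0 0",
)

```text
time_s: 7.8
position: [538.2, -153.7, 96.4]
tool_rot: [2.35, 2.084, 0.0]
contact_force: [-2.1, 0.7, 1.2]
opening: 0.7
```

```bash
python3 chk.py pics/w6.png
python3 - <<'E'
import numpy as np
from h import observe,Ro
s=observe();p=s["position"][:2]-np.array([554,-185.7]); M=Ro.from_rotvec(s["tool_rot"]).as_matrix(); print("in tool axes (x,y) from axis",p@M[:2,0],p@M[:2,1],"tool ang",np.arctan2(M[1,0],M[0,0]), "moment",s["moment"])
E
```

```text
7.8 [ 538.24287082 -153.74257875   96.42203   ] [2.34996105e+00 2.08443942e+00 1.88071330e-04] [-2.09243014  0.69785475  1.20692417]
disc z 116 84.90847338730711
box z 60.49542765232823
lug 1 48 [15.5 40. ] top z 98.2 ang cw 0.37 [10.5 37.7] [18.9 41. ]
in tool axes (x,y) from axis 29.78236076511699 -19.521942738454932 tool ang 1.4510901305857034 moment [-0.10734561  0.24891516  0.02076507]
```

View pics/w6.png

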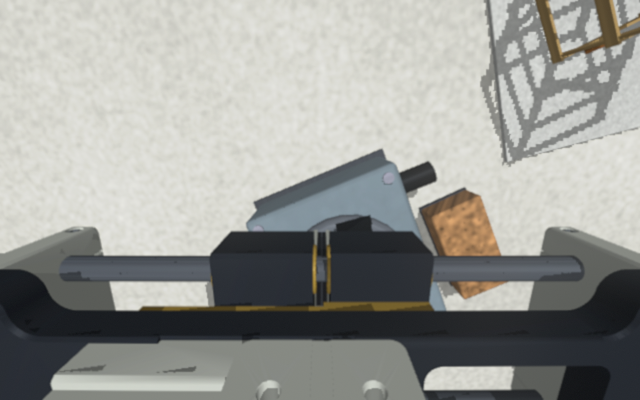

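Contact: the lug has followed the finger to about 0.26 rad with about 2 N. The finger is narrower than I assumed, so I'll shift 4 mm and go on round.

>>> move_arm(
  motion="0 0 4 0 0; 0 1.4 3.1 0 0.1; 0 1.4 3.1 0 0.1; 0 1.4 3.1 0 0.1; 0 0.7 1.6 0 0.05; 0 0 0 0 0; 0 0 0 0 0",
)

```text
time_s: 8.43
position: [554.6, -151.9, 97.0]
tool_rot: [2.678, 1.642, 0.003]
contact_force: [0.2, 2.7, 5.7]
opening: 0.3
```

```bash
python3 chk.py pics/w7.png
python3 - <<'E'
import numpy as np
from h import observe,Ro
s=observe();p=s["position"][:2]-np.array([554,-185.7]); M=Ro.from_rotvec(s["tool_rot"]).as_matrix(); print("in tool axes (x,y) from axis",p@M[:2,0],p@M[:2,1],"tool ang",np.arctan2(M[1,0],M[0,0]), "moment",s["moment"])
E
```

```text
8.4333 [ 554.55900742 -151.86914812   96.98797114] [2.67794323 1.64161663 0.00293643] [0.17800953 2.74642985 5.70883645]
disc z 128 86.00865777460758
box z 60.54692095853234
lug 1 31 [31.6 28.9] top z 98.3 ang cw 0.829 [27.1 26.1] [35. 32.]
in tool axes (x,y) from axis 30.397810610466788 -14.847603376889449 tool ang 1.1000671391912222 moment [0.44918244 0.22872264 0.01520669]
```

View pics/w7.png

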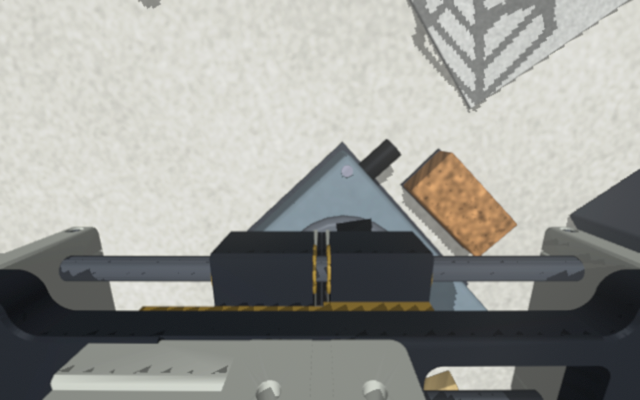

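The disc still reads about 86 mm and the lug is at about 0.65–0.7 rad. I'll turn a little further.

>>> move_arm(
  motion="0 0.7 1.6 0 0.05; 0 0.7 1.6 0 0.05; 0 0 0 0 0; 0 0 0 0 0; 0 0 0 0 0",
)

```text
time_s: 8.9
position: [558.1, -152.1, 97.1]
tool_rot: [2.756, 1.506, 0.003]
contact_force: [-0.7, 3.3, 5.8]
opening: 0.4
```

```bash
python3 chk.py pics/w8.png
python3 - <<'E'
import numpy as np
from h import observe,Ro
s=observe();p=s["position"][:2]-np.array([554,-185.7]); M=Ro.from_rotvec(s["tool_rot"]).as_matrix(); print("in tool axes (x,y) from axis",p@M[:2,0],p@M[:2,1],"tool ang",np.arctan2(M[1,0],M[0,0]), "moment",s["moment"])
E
```

```text
8.9 [ 558.07670441 -152.11995626   97.12373533] [2.75639379 1.50606855 0.00341688] [-0.69643294  3.27307684  5.84868493]
disc z 133 86.14623363987212
box z 60.52906029707505
lug 1 30 [34.5 25.4] top z 98.3 ang cw 0.935 [30.3 22.6] [37.4 29.1]
in tool axes (x,y) from axis 30.446178600583746 -14.744706149410941 tool ang 1.0001105219560276 moment [0.48648011 0.22111165 0.05252725]
```

A steady 5–6 N pushes the fingers up and the disc has begun to rise. The latch looks free, but the lug seems to catch under a step in the fingers. I'll raise the fingers slowly, still against the lug.

>>> move_arm(
  motion="0 0 0 -2 0; 0 0 0 -2 0; 0 0 0 -2 0; 0 0 0 -1 0; 0 0 0 0 0; 0 0 0 0 0",
)

```text
time_s: 9.45
position: [557.0, -152.5, 103.1]
tool_rot: [-2.758, -1.503, 0.0]
contact_force: [-1.3, 2.6, 2.9]
opening: 0.0
```

```bash
python3 chk.py pics/w9.png
```

```text
9.45 [ 557.04243042 -152.50885578  103.0912204 ] [-2.75818576e+00 -1.50321838e+00  1.05706836e-04] [-1.27368017  2.60671392  2.90743034]
disc z 171 91.79872797727461
box z 60.56311901487952
lug 1 69 [32.6 26.9] top z 105.4 ang cw 0.88 [27.2 22.3] [36.6 31.8]
```

View pics/w9.png

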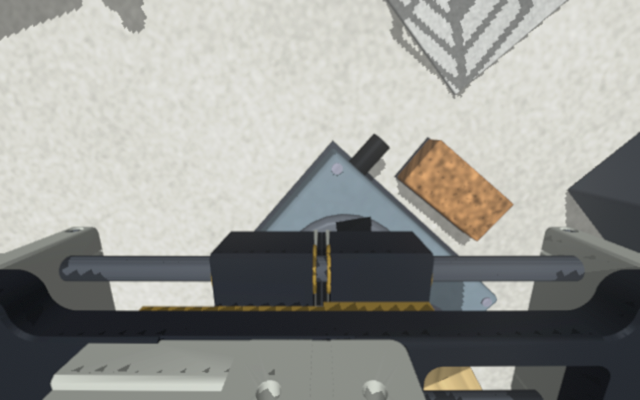

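The button has sprung out, with the disc at 91.8 mm. I'll lift straight away and back off to the viewing spot.

>>> move_arm(
  motion="0 0 0 -3 0; 0 0 0 -15 0; 0 0 0 -30 0; 0 0 0 -35 0; 0 0 0 -35 0; 0 0 0 0 -0.12; 0 0 0 0 -0.12; 0 0 0 0 -0.12",
)

```text
time_s: 10.17
position: [557.5, -153.5, 222.0]
tool_rot: [2.438, 1.978, 0.001]
contact_force: [-0.1, -0.1, -1.3]
opening: 0.0
```

>>> move_arm(
  motion="0 0 0 0 -0.12; 0 0 0 0 -0.12; 0 0 0 0 -0.12; 0 0 0 0 -0.12; 0 -36 4 0 0; 0 -36 4 0 0; 0 -36 4 0 0; 0 -36 4 0 0",
)

```text
time_s: 10.83
position: [611.0, -289.4, 221.3]
tool_rot: [1.905, 2.497, -0.001]
contact_force: [0.7, 0.2, -0.9]
opening: 0.3
```

>>> move_arm(
  motion="0 0 0 0 0; 0 0 0 0 0; 0 0 0 0 0",
)

```text
time_s: 11.08
position: [610.2, -287.4, 220.6]
tool_rot: [-1.906, -2.496, 0.0]
contact_force: [-0.3, -1.1, 0.7]
opening: -0.0
```

```bash
python3 chk.py pics/w10.png
```

```text
11.0833 [ 610.24827062 -287.43853025  220.59002164] [-1.90626941e+00 -2.49600657e+00  2.47012804e-04] [-0.29063647 -1.10073295  0.72504298]
disc z 5519 92.58818119118098
box z 60.53928952649039
lug 1 311 [ 8.3 28.6] top z 110.4 ang cw 0.291 [ 2.8 18.1] [13.  39.9]
lug -1 309 [ -7.1 -30.2] top z 111.6 ang cw 0.237 [-13.5 -40.3] [ -0.5 -19.9]
```

View pics/w10.png

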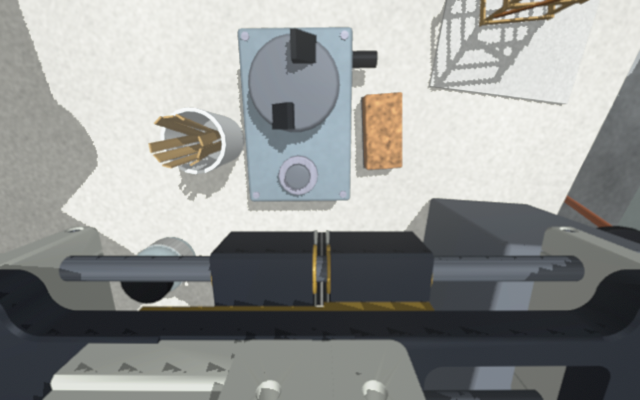

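The button is out (disc 92.6 mm, same as at the start). The line between the lugs is at 0.256 rad against 0.251 before, so it's back at rest, and the pot and block look unmoved. I'll make a quick before/after check in the top view and hand in.

Run:
```python
from h import *
a=cv2.imread("pics/top0.png"); b,d=read_camera("top"); df=cv2.absdiff(a,b).max(2)>50
n,l,st,c=cv2.connectedComponentsWithStats(cv2.morphologyEx(df.astype(np.uint8),cv2.MORPH_OPEN,np.ones((2,2))))
print([s.tolist() for s in st[1:] if s[4]>8])
s=observe(); print(s["time_s"],s["contact_force"]); print(job_done())
```

```text
[[471, 113, 30, 18, 323], [456, 116, 20, 18, 170], [517, 125, 18, 20, 144], [233, 137, 261, 263, 15212], [494, 145, 37, 18, 217], [503, 151, 26, 30, 315], [494, 174, 8, 20, 132], [452, 180, 23, 20, 209], [493, 200, 8, 21, 141], [447, 203, 37, 11, 184], [464, 202, 14, 5, 56], [414, 238, 4, 3, 10], [467, 238, 8, 14, 72], [477, 238, 5, 4, 17], [444, 242, 4, 5, 18], [421, 254, 3, 4, 12], [435, 275, 3, 4, 12], [330, 284, 6, 4, 20], [188, 351, 57, 36, 1046], [23, 359, 125, 41, 3081], [361, 372, 42, 23, 364], [278, 379, 19, 21, 280], [355, 394, 8, 6, 32]]
11.1833 [-0.14352117 -0.00384056  0.91337213]
the job is handed in; nothing more can be done
None
```

The stop button was pushed in until it latched, then turned clockwise by lug a until the latch let go. It now stands fully out and turned back to rest. The job was handed in at 11.2 s, with the arm clear of everything.

- **Press:** With the fingers shut, I pressed the centre to the hard stop, reaching about 14 N. After I let go, the disc stayed at 85.7 mm by itself, so it had latched.
- **Release:** I pushed lug a round to an estimated 0.8 rad. The button did not spring out freely at first. About 6 N pushed up on the fingers while the disc read 86 mm, so the lug was probably caught under a step in the fingers. I raised the fingers 7 mm and the disc came up to 91.8 mm.
- **Final check:** With the fingers away, the disc is at 92.6 mm, the same as at the start. The line through the lugs is at 0.256 rad, against 0.251 before, so the button is at rest.
- **Everything else:** I did not touch the start button, dial or bystanders. The pot, sanding block and start button look unchanged in the last wrist picture. The before/after comparison in the top view was inconclusive, because the arm and its shadow covered much of it. I did not check the dial box and the other items with a separate measurement.

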